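Slide the slim carton into its bench holder

ROBOT

A 6-joint arm with a two-finger parallel gripper is mounted at the origin on a cart in front of the work surface, level with it; the furniture and walls round the work are solid. World frame = base frame: x ahead of the robot, y to its left, z up, the work surface at z = 0. Lengths are in mm, angles in rad, forces in N, time in s.
With the tool pointing down it reaches from about 275 to 750 mm from the base axis. Payload 10.2 kg.
Tool frame: the origin (TCP) lies between the finger pads; the fingertips stand 22 mm ahead of it and the grasp point (between the pads) lies 3 mm ahead of it (ctrl.nose_length is the distance from the TCP to the fingertips, in mm); y points along the fingers, z is the direction in which the jaws open and shut, and the axes are right-handed (so a half turn about y gives the same grasp; the last joint's range is limited). The gripper opens to 85 mm and grips with 20 to 120 N. Pads are 22 mm wide; open, the fingers measure 114 mm over their backs; the gripper's body (76 mm by 85 mm) begins 54 mm behind the grasp point. The pads swing forward as they close: fully open they stand 13 mm farther back than shut.
Start: joints at [0.983, 0.313, 1.498, -0, 1.331, -0.223], TCP at [187.313, 490.454, 253.294] pointing down, gripper open.
Joint ranges: [-2.94, 2.94], [-0.97, 2.17], [0.19, 2.56], [-1.23, 4.37], [0.02, 3.11], [-2.88, 2.88]. Speed limits (rad/s): [2.39, 2.39, 3.01, 3.14, 3.14, 3.14].

INTERFACE

Orientations are given as a unit quaternion [w, x, y, z].
In Python, from rig import ctrl, eyes, models gives the robot as it stands.
- The arm moves only by the shell command python3 -m crank 'ROWS' [FORCE]. ROWS is JSON, a list of rows, each an object with "dp": the shift along the tool's x, y, z in mm, a list of three; "roll": the turn about the tool's y in rad; "gripper": the closure in counts, from 0 (fully open) to 255 (shut). A call has 1 to 10 rows; each row is the pose to reach, as a shift and turn from the pose commanded when the call began, along the tool's axes at that moment; what a row does not reach only later rows make up. A row lasts 1/12 s, in which the tool goes at most 41.7 mm and 7.16 degrees, less where a joint would pass 70% of its speed; a pose out of reach is approached as far as the arm can. A call with a gripper value outside its range is refused whole. The fingers move at their own pace and stop on an object; FORCE is the grip in N (left out, the last holds). Time passes only in rows, so rows that repeat a pose let the fingers close. It gives the time, the measured TCP pose, the force and the opening at its end, in the units of the state.
- ctrl.sense(): the state, without advancing time (a new reading comes with each control period).
- eyes.capture(name): name is "side" or "top" or "wrist"; returns a dict with "color" (400x640x3 uint8, red, green, blue), "fx", "fy", "cx", "cy" (pixels), "R" (3x3) and "t" (3): a world point X has camera coordinates R X + t. Camera axes: x right, y down, z forward; pixel columns grow to the right and rows downward; lengths in mm; the calibration is good to about 2 mm. A picture is of the moment at which its call begins. There is no depth.
- ctrl.finish_job(): hands the job in, once; it reports no verdict.
Trained networks look in a picture, given as the dict that the camera call returned (one of the last four; its "shot" number tells which), for a name from the list of things; names that differ only in an ending like _2 or _b are one class to them, and where a whole thing is asked for, a point or a joint stands for the part that bears it (a point fixed in the world has none). Each returns a list of dicts, best first, with "confidence" (0 to 1); they miss things now and then, are a little off and sometimes report something else, mostly with a low value. They report only what shows in the picture. A call takes as long as a camera call. They do not tell look-alikes from the thing itself.
- models.spot_in(picture, label): "extent" ([centre column, centre row, width, height] in pixels, round what is visible of it).
- models.spot_point(picture, label): "centre" ([column, row] in pixels: a listed point, or the origin of a listed thing).
The state is a dict: "time_s": time; "joints": joint angles; "dq": joint speeds; "tau": joint torques, N m; "eef_pos": TCP position; "ee_rot": TCP orientation; "force": force on the tool from outside, world axes, zero at the start; "wrist_torque": the same for the moment, N m; "grip_width": opening from 0.0 (shut) to 1.0 (fully open).
Only numpy, scipy, OpenCV 4.12 (cv2) and the standard library are available. Lean on these libraries where they do the work, as an engineer would, in place of code of your own. Each camera call takes 0.05 s, during which the arm holds its last target. There are 200 camera calls.

TASK

Two small cartons stand on their long narrow sides on the table. Slide the thinner one down into the white open-topped holder until it rests upright on the holder's floor, then let go. Leave the thicker carton standing where it is.

Things in the scene. Friction and masses are not known exactly. Their poses are not given: they have to be found in the camera images.
- thin_carton_centre (a point): Centre of the thinner of the two loose white printed cartons, a closed rigid box standing on its long narrow side: 28 mm thick, 96 mm long, 60 mm high, about 60 g. Its point lies half-way up (30 mm above the underside). Axes: x across the 28 mm thickness (grasp across this), y along the 96 mm length, z up.
- thick_carton_centre (a point): Centre of the thicker loose carton, standing the same way: 50 mm thick, 101 mm long, 65 mm high; it does not fit the holder and is to be left alone. The point lies half-way up. Axes: x across the thickness, y along the length, z up. The two cartons may stand on either side of the holder.
- holder_floor (a point): Centre of the inner floor (5 mm above the table) of a fixed white open-topped sleeve. x across, y along, z up. Inside 38 x 108 mm, 3 mm walls; the top 10 mm flare to a 50 x 120 mm mouth, rim 43 mm above this point. Mid-way, both long walls are cut out over 60 mm, down to 5 mm above the floor, for fingers. A seated carton's centre is 30 mm above this point; either way round.
There are look-alikes about, which are no part of the job. Of the things like the part that bears thin_carton_centre, leave any that is orange; of the rest the larger one is meant.

How it is judged (in metres and radians):
At the end, for the whole second after the job is handed in: The thinner carton is at rest in the holder, down on its floor (centre 30 mm above the inner floor, within 8 mm), within 15 mm of the holder's centre, upright and in line with it within about 11 degrees, either way round; the thicker carton is within 30 mm of where it stood (z of thin_carton_centre in the frame of holder_floor between 0.022 and 0.038 m and horizontal distance between thin_carton_centre and holder_floor below 0.015 m and angle between the y axis of thin_carton_centre and the y axis of holder_floor, either way round below 0.2 rad and angle between thin_carton_centre's own z axis and vertical below 0.2 rad and linear speed of thin_carton below 0.02 m/s and distance of thick_carton_centre from where it was at the start of the episode below 0.03 m); the robot touches nothing.
It fails at once if the thicker carton is pushed or lifted more than 30 mm from where it stood (distance of thick_carton_centre from where it was at the start of the episode above 0.03 m).
It also fails if it takes over 35 s, if anything falls off the work surface, if the arm or the gripper's body presses on something with over 40 N, if the wrist force passes 120 N, or if a joint passes its speed limit or range.

## Working session

There is one attempt and no reset: what is moved stays moved. The work goes in short steps, Python scripts to look and compute and a shell command to move; the robot and the scene stay as the last step left them, time stands still between calls to the robot, and variables do not carry over. Pictures are saved under pics/ and viewed, about 8 in all and at most 12, crops included, and the job is handed in when it is done.

```bash
mkdir -p pics
cat > h.py <<'E'
import numpy as np,cv2
from rig import ctrl,eyes,models
def ray(p,uv):
    R=np.array(p["R"]);t=np.array(p["t"]);d=R.T@np.array([(uv[0]-p["cx"])/p["fx"],(uv[1]-p["cy"])/p["fy"],1]);return -R.T@t,d
def atz(p,uv,z):
    c,d=ray(p,uv);return c+d*(z-c[2])/d[2]
def proj(p,X):
    c=np.array(p["R"])@np.array(X,float)+np.array(p["t"]);return [p["fx"]*c[0]/c[2]+p["cx"],p["fy"]*c[1]/c[2]+p["cy"]]
def save(p,n): cv2.imwrite(f"pics/{n}.png",cv2.cvtColor(p["color"],cv2.COLOR_RGB2BGR))
E
python3 - <<'E'
from h import *
np.set_printoptions(precision=1,suppress=True)
s=ctrl.sense();print(s["time_s"],s["eef_pos"],s["ee_rot"],s["grip_width"],s["force"])
for n in ["top","side"]:
    p=eyes.capture(n);save(p,n+"0");print(n,"cam",ray(p,(0,0))[0],p["fx"],p["cx"],p["cy"])
    for l,z in [("thin_carton_centre",30),("thick_carton_centre",32),("holder_floor",5)]:
        print(l,[(np.round(d["centre"],1),round(d["confidence"],2),atz(p,d["centre"],z)[:2]) for d in models.spot_point(p,l)])
E
```

```text
0.0 [187.2 490.2 252.7] [-0.7  0.7 -0.1  0.1] 1.00051344368651 [-0.4  0.3 -0.6]
top cam [394.2  11.6 964.1] 382.77061660682205 322.04640946575887 195.2754817592197
thin_carton_centre [(array([224.1, 215.9]), 0.85, array([465.6, 256.9])), (array([200.8, 174.1]), 0.74, array([571. , 315.4])), (array([376.3, 192. ]), 0.62, array([ 514.7, -117.7]))]
thick_carton_centre [(array([434.2, 205.8]), 0.77, array([ 476.7, -257. ]))]
holder_floor [(array([313.4, 170.9]), 0.74, array([576.3,  36.4]))]
side cam [ 318.7 -619.5  681.4] 419.1594247745543 327.2316079906497 199.29715610152266
thin_carton_centre [(array([348. , 249.8]), 0.95, array([ 523.7, -121.2])), (array([269.5, 153.7]), 0.86, array([449.9, 242.6])), (array([307.8, 133.1]), 0.61, array([569. , 295.7]))]
thick_carton_centre [(array([351.1, 310.9]), 0.73, array([ 478.1, -253.4]))]
holder_floor [(array([340.4, 200.9]), 0.62, array([568.1,  40.8]))]
```

View pics/top0.png

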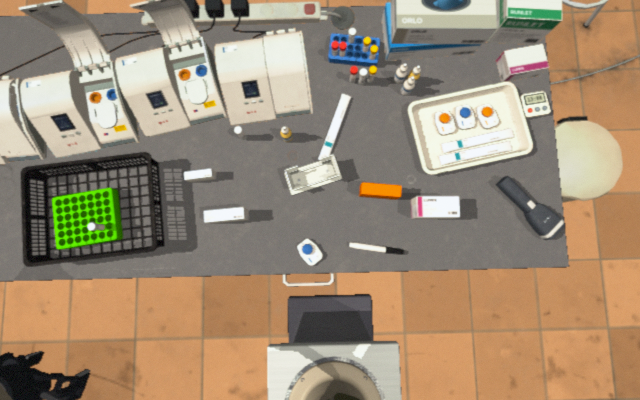

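View pics/side0.png

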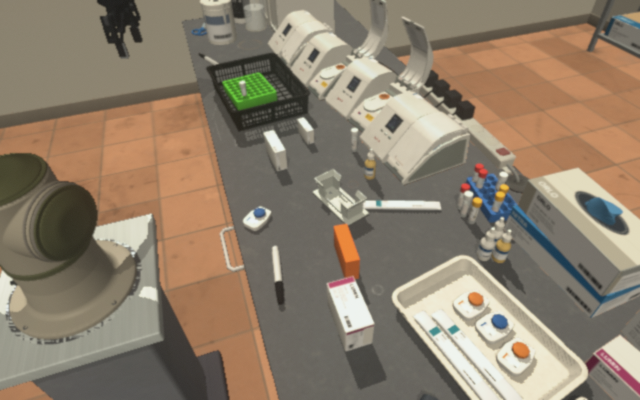

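The top view shows the larger white carton at (224,216), a smaller white one at (200,174), and an orange one at (381,191). The holder is at (313,174) and the thick carton at (435,206). The side view agrees. Next I'll get angles and tool axes.

Run:
```python
from h import *
from scipy.spatial.transform import Rotation as Ro
np.set_printoptions(precision=2,suppress=True)
s=ctrl.sense();q=s["ee_rot"];print("tool axes cols\n",Ro.from_quat([q[1],q[2],q[3],q[0]]).as_matrix())
p=eyes.capture("top")
im=p["color"];a=im[195:235,190:260];b=im[145:205,275:350]
A=cv2.resize(a,None,fx=8,fy=8,interpolation=cv2.INTER_CUBIC);B=cv2.resize(b,None,fx=8,fy=8,interpolation=cv2.INTER_CUBIC)
out=np.zeros((800,600,3),np.uint8);out[:320,:560]=A;out[320:800,:600]=B
cv2.imwrite("pics/crop.png",out[:,:,::-1])
for nm,(r,c) in {"thin":((195,235),(190,260)),"hold":((145,205),(275,350))}.items():
    g=cv2.cvtColor(im[r[0]:r[1],c[0]:c[1]],cv2.COLOR_RGB2GRAY)
    for th in (130,170,210):
        cs=cv2.findContours((g>th).astype(np.uint8),cv2.RETR_EXTERNAL,cv2.CHAIN_APPROX_NONE)[0]
        k=max(cs,key=cv2.contourArea);bx=cv2.boxPoints(cv2.minAreaRect(k))+[c[0],r[0]]
        z=60 if nm=="thin" else 48
        W=np.array([atz(p,u,z)[:2] for u in bx]);e=[W[1]-W[0],W[2]-W[1]];e=max(e,key=np.linalg.norm)
        print(nm,th,"ctr",W.mean(0),"len",np.linalg.norm(W[1]-W[0]),np.linalg.norm(W[2]-W[1]),"yaw of long axis deg",np.degrees(np.arctan2(e[1],e[0]))%180)
```

```text
tool axes cols
 [[ 0.93 -0.    0.36]
 [-0.36 -0.    0.93]
 [-0.   -1.   -0.  ]]
thin 130 ctr [467.33 250.59] len 99.57894608660929 31.899606294078776 yaw of long axis deg 94.05127376328824
thin 170 ctr [467.37 250.57] len 95.84046604218763 29.344956019133203 yaw of long axis deg 94.43255601036242
thin 210 ctr [467.02 250.45] len 94.57126877510574 27.21502246522285 yaw of long axis deg 93.96272304348983
hold 130 ctr [573.91  41.57] len 135.50417855409177 94.0656900992489 yaw of long axis deg 107.28592475540009
hold 170 ctr [573.68  42.31] len 130.83810842224455 92.48751306376107 yaw of long axis deg 107.28436695097417
hold 210 ctr [560.83  26.47] len 79.45216515171951 56.94131244939978 yaw of long axis deg 107.21613987527593
```

View pics/crop.png

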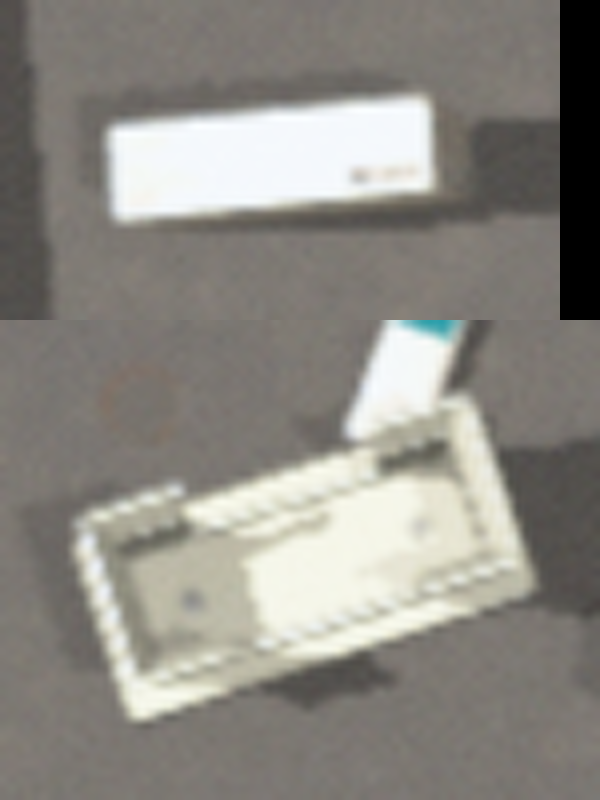

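The crop gives thin carton centre (467,250) with its long axis at 94°, and holder yaw about 107°. Outer rim corners in the crop are (75,525), (470,395), (540,590) and (135,720).

```bash
cat >> h.py <<'E'
from scipy.spatial.transform import Rotation as Ro
def go(xyz,jaw):
    s=ctrl.sense();q=s["ee_rot"];M=Ro.from_quat([q[1],q[2],q[3],q[0]]).as_matrix()
    y=np.degrees(np.arctan2(M[1,2],M[0,2]));r=(y-jaw+90)%180-90
    print("t",round(s["time_s"],2),"pos",np.round(s["eef_pos"],1),"jaw",round(y,1),"j6",round(s["joints"][5],2),"grip",round(s["grip_width"],3),"F",np.round(s["force"],1))
    print("dp",np.round(M.T@(np.array(xyz)-s["eef_pos"]),1),"roll",round(np.radians(r),3))
E
python3 - <<'E'
from h import *
p=eyes.capture("top")
c=np.array([[75,525],[470,395],[540,590],[135,720]],float);uv=(c-[0,320])/8+[275,145]-.5
W=np.array([atz(p,u,48)[:2] for u in uv]);print(W.round(1),W.mean(0).round(1))
go([467.2,250.5,200],4.2)
E
```

```text
[[572.  107.1]
 [609.1 -14.2]
 [548.2 -33.6]
 [511.7  89.8]] [560.2  37.3]
t 0.5 pos [187.3 490.5 253.3] jaw 69.1 j6 -0.22 grip 0.997 F [0.6 0.9 0.1]
dp [ 347.1   53.3 -124.3] roll 1.133
```

```bash
python3 -m crank '[{"dp":[347,53,-124],"roll":1.133,"gripper":0},{"dp":[347,53,-124],"roll":1.133,"gripper":0},{"dp":[347,53,-124],"roll":1.133,"gripper":0},{"dp":[347,53,-124],"roll":1.133,"gripper":0},{"dp":[347,53,-124],"roll":1.133,"gripper":0},{"dp":[347,53,-124],"roll":1.133,"gripper":0},{"dp":[347,53,-124],"roll":1.133,"gripper":0},{"dp":[347,53,-124],"roll":1.133,"gripper":0},{"dp":[347,53,-124],"roll":1.133,"gripper":0},{"dp":[347,53,-124],"roll":1.133,"gripper":0}]' 30
python3 - <<'E'
from h import *
p=eyes.capture("wrist");save(p,"w1");print("cam",ray(p,(0,0))[0].round(1),p["fx"])
for nm,z in (("thin_carton_centre",30),):
    print([(np.round(d["centre"],1),round(d["confidence"],2),atz(p,d["centre"],z)[:2].round(1)) for d in models.spot_point(p,nm)])
for X in ([467.2,250.5,60],[467.2,250.5,30]): print(proj(p,X))
go([467.2,250.5,38],4.2)
E
```

```text
time_s: 1.33
eef_pos: [471.0, 246.5, 199.1]
ee_rot: [-0.515, 0.515, -0.484, 0.485]
force: [0.5, 1.0, -0.4]
grip_width: 1.0
cam [466.  322.9 320. ] 359.3297456809303
[(array([317.4, 181.6]), 0.76, array([469.6, 251.4])), (array([447.1, 100.7]), 0.55, array([566.3, 321.9]))]
[np.float64(314.02515200844243), np.float64(192.14957374587257)]
[np.float64(314.4263159809939), np.float64(182.46616881078003)]
t 1.43 pos [467.8 249.9 199.9] jaw 4.1 j6 0.2 grip 1.0 F [-0.8 -0.5  0.5]
dp [ -0.6 161.9  -0.4] roll -0.002
```

View pics/w1.png

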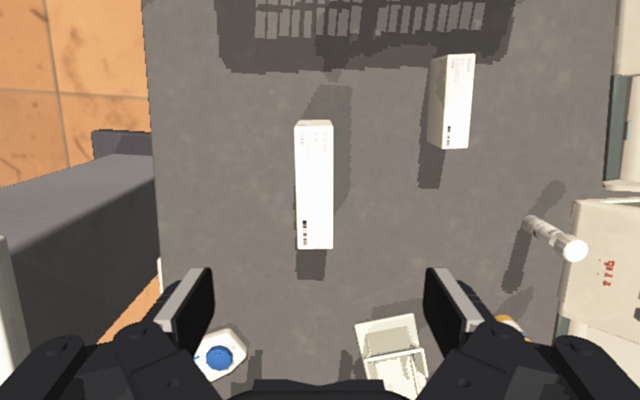

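The wrist view shows the carton at (315,185), upright in the picture and centred between the fingers (207 and 427). I'll descend and grip.

```bash
python3 -m crank '[{"dp":[0,40,0],"roll":0,"gripper":0},{"dp":[0,80,0],"roll":0,"gripper":0},{"dp":[0,120,0],"roll":0,"gripper":0},{"dp":[0,145,0],"roll":0,"gripper":0},{"dp":[0,162,0],"roll":0,"gripper":0},{"dp":[0,162,0],"roll":0,"gripper":0},{"dp":[0,162,0],"roll":0,"gripper":0},{"dp":[0,162,0],"roll":0,"gripper":255},{"dp":[0,162,0],"roll":0,"gripper":255},{"dp":[0,162,0],"roll":0,"gripper":255}]' 30
python3 -m crank '[{"dp":[0,0,0],"roll":0,"gripper":255},{"dp":[0,0,0],"roll":0,"gripper":255},{"dp":[0,0,0],"roll":0,"gripper":255},{"dp":[0,0,0],"roll":0,"gripper":255},{"dp":[0,0,0],"roll":0,"gripper":255},{"dp":[0,0,0],"roll":0,"gripper":255}]'
python3 -c "
from h import *
go([562,38,160],17.3)"
```

```text
time_s: 2.27
eef_pos: [467.7, 251.2, 39.6]
ee_rot: [0.519, -0.517, 0.481, -0.482]
force: [-0.1, 0.1, 0.1]
grip_width: 0.607
time_s: 2.77
eef_pos: [467.6, 250.9, 39.0]
ee_rot: [0.518, -0.518, 0.481, -0.482]
force: [-1.2, -0.7, 6.6]
grip_width: 0.327
t 2.77 pos [467.6 250.9  39. ] jaw 4.2 j6 0.2 grip 0.327 F [-1.2 -0.7  6.6]
dp [ 219.2 -121.    78.8] roll -0.229
```

Gripped: 0.327 × 85 ≈ 28 mm. I'll lift and carry it to above the holder.

```bash
python3 -m crank '[{"dp":[0,-30,0],"roll":0,"gripper":255},{"dp":[0,-70,0],"roll":0,"gripper":255},{"dp":[20,-105,8],"roll":-0.03,"gripper":255},{"dp":[50,-121,18],"roll":-0.06,"gripper":255},{"dp":[85,-121,30],"roll":-0.1,"gripper":255},{"dp":[120,-121,43],"roll":-0.14,"gripper":255},{"dp":[155,-121,56],"roll":-0.18,"gripper":255},{"dp":[190,-121,68],"roll":-0.21,"gripper":255},{"dp":[210,-121,76],"roll":-0.229,"gripper":255},{"dp":[219,-121,79],"roll":-0.229,"gripper":255}]'
python3 - <<'E'
from h import *
for n in ("wrist","top","side"):
    p=eyes.capture(n);save(p,n+"2")
    for nm,z in (("holder_floor",5),("thin_carton_centre",150)):
        print(n,nm,[(np.round(d["centre"],1),round(d["confidence"],2),atz(p,d["centre"],z)[:2].round(1)) for d in models.spot_point(p,nm)])
go([562,38,38],17.3)
a=cv2.imread("pics/wrist2.png");b=cv2.imread("pics/side2.png")[120:270,220:460]
o=np.zeros((600,640,3),np.uint8);o[:300,:480]=cv2.resize(a,(480,300));o[300:600,:480]=cv2.resize(b,(480,300),interpolation=cv2.INTER_CUBIC);cv2.imwrite("pics/c2.png",o[:,:480])
E
```

```text
time_s: 3.6
eef_pos: [562.9, 35.3, 159.0]
ee_rot: [-0.569, 0.569, -0.42, 0.42]
force: [-0.6, 0.8, 0.2]
grip_width: 0.321
wrist holder_floor []
wrist thin_carton_centre []
top holder_floor []
top thin_carton_centre [(array([376.6, 193.6]), 0.97, array([ 495.7, -101.6])), (array([202.3, 171.2]), 0.6, array([554.6, 273.2]))]
side holder_floor [(array([339.5, 202.6]), 0.57, array([564.2,  36.2]))]
side thin_carton_centre [(array([303.9, 133.6]), 0.82, array([514.3, 128.3])), (array([334.3, 153.1]), 0.79, array([553.1,  38.3])), (array([349. , 250.8]), 0.67, array([ 486.7, -215.5]))]
t 4.05 pos [561.7  39.1 159.4] jaw 17.4 j6 -0.44 grip 0.325 F [ 0.5 -0.2 -1. ]
dp [ 1.200e+00  1.214e+02 -1.000e-01] roll 0.001
```

View pics/c2.png

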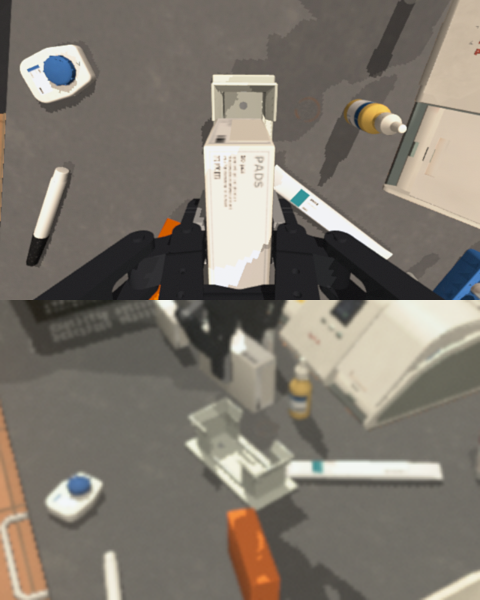

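In the wrist view the carton is held squarely, with the holder's far end showing behind it at about (284..371,100) full scale. I'll measure that rim.

Run:
```python
from h import *
p=eyes.capture("wrist");im=p["color"]
c=im[85:185,250:400];cv2.imwrite("pics/c3.png",cv2.resize(c,None,fx=5,fy=5,interpolation=cv2.INTER_CUBIC)[:,:,::-1])
u=np.radians(107.3);l=np.array([np.cos(u),np.sin(u)]);w=np.array([l[1],-l[0]])
C=np.array([562,38])
def cr(x,y): q=proj(p,x); return [round((q[0]+.5-250)*5),round((q[1]+.5-85)*5)]
for a,b,z,n in ((28,63,48,"outer rim+"),(-28,63,48,"outer rim-"),(25,60,48,"inner mouth+"),(-25,60,48,"inner mouth-"),(19,54,5,"floor+"),(-19,54,5,"floor-")):
    print(n,cr([*(C+a*w+b*l),z],0))
# jacobian: crop px per mm along l and w at z=48
o=np.array(cr([*(C+63*l),48],0));print(np.array(cr([*(C+73*l),48],0))-o,np.array(cr([*(C+63*l+10*w),48],0))-o)
e=np.array(ctrl.sense()["eef_pos"][:2])
for a,b,z,n in ((14,48,122,"carton+ bottom"),(-14,48,122,"carton- bottom"),(14,48,182,"carton+ top"),(-14,48,182,"carton- top")): print(n,cr([*(e+a*w+b*l),z],0))
```

```text
outer rim+ [568, 158]
outer rim- [123, 157]
inner mouth+ [543, 182]
inner mouth- [148, 182]
floor+ [472, 201]
floor- [219, 200]
[  0 -82] [79  0]
carton+ bottom [505, 373]
carton- bottom [190, 373]
carton+ top [596, 562]
carton- top [105, 561]
```

View pics/c3.png

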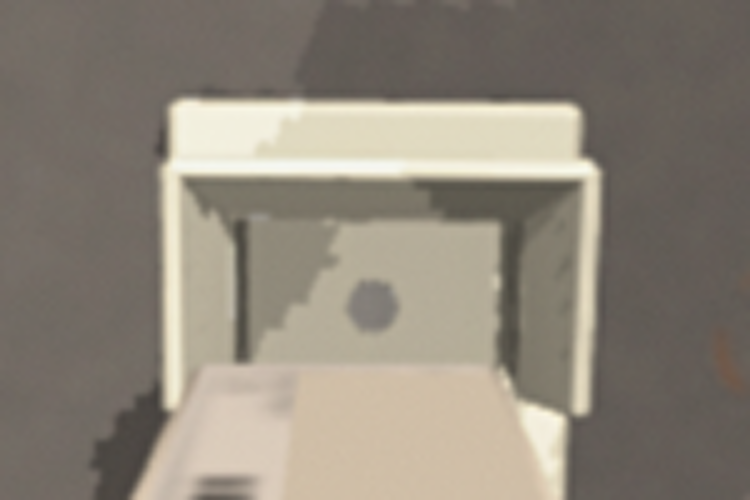

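The rim actually spans 162–601 at row 158, against a predicted 123–568. So the holder sits about 4.4 mm further along the jaw axis, and yaw matches. I'll correct for that and lower gently.

```bash
python3 -m crank '[{"dp":[1.5,15,4.4],"roll":0,"gripper":255},{"dp":[1.5,45,4.4],"roll":0,"gripper":255},{"dp":[1.5,65,4.4],"roll":0,"gripper":255},{"dp":[1.5,72,4.4],"roll":0,"gripper":255},{"dp":[1.5,79,4.4],"roll":0,"gripper":255},{"dp":[1.5,86,4.4],"roll":0,"gripper":255},{"dp":[1.5,92,4.4],"roll":0,"gripper":255},{"dp":[1.5,98,4.4],"roll":0,"gripper":255},{"dp":[1.5,103,4.4],"roll":0,"gripper":255},{"dp":[1.5,103,4.4],"roll":0,"gripper":255}]'
python3 - <<'E'
from h import *
p=eyes.capture("side");cv2.imwrite("pics/c4.png",cv2.resize(p["color"][120:250,240:440],None,fx=4,fy=4,interpolation=cv2.INTER_CUBIC)[:,:,::-1])
go([566.5,38.3,44],17.3)
E
```

```text
time_s: 4.93
eef_pos: [566.4, 38.1, 55.6]
ee_rot: [-0.569, 0.57, -0.419, 0.419]
force: [-0.6, -0.2, -1.1]
grip_width: 0.325
t 4.98 pos [566.5  38.1  56.1] jaw 17.3 j6 -0.44 grip 0.323 F [-1.1 -0.4 -0.4]
dp [-0.2 12.1  0. ] roll 0.0
```

View pics/c4.png

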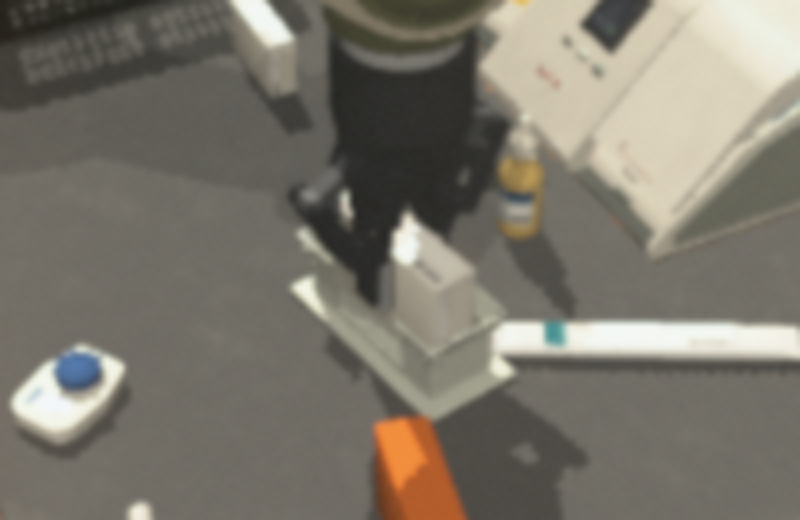

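The carton is inside the sleeve at around (435,320), with no contact force. I'll lower it the last 12 mm.

```bash
python3 -m crank '[{"dp":[0,4,0],"roll":0,"gripper":255},{"dp":[0,7,0],"roll":0,"gripper":255},{"dp":[0,9,0],"roll":0,"gripper":255},{"dp":[0,10.5,0],"roll":0,"gripper":255},{"dp":[0,11.5,0],"roll":0,"gripper":255},{"dp":[0,11.5,0],"roll":0,"gripper":255},{"dp":[0,11.5,0],"roll":0,"gripper":255}]'
```

```text
time_s: 5.57
eef_pos: [566.7, 38.0, 44.8]
ee_rot: [0.57, -0.57, 0.419, -0.419]
force: [0.3, -0.2, -2.0]
grip_width: 0.323
```

```bash
python3 -m crank '[{"dp":[0,0,0],"roll":0,"gripper":90},{"dp":[0,0,0],"roll":0,"gripper":90},{"dp":[0,0,0],"roll":0,"gripper":90},{"dp":[0,0,0],"roll":0,"gripper":90},{"dp":[0,0,0],"roll":0,"gripper":90},{"dp":[0,0,0],"roll":0,"gripper":90}]'
python3 -m crank '[{"dp":[0,-10,0],"roll":0,"gripper":90},{"dp":[0,-30,0],"roll":0,"gripper":90},{"dp":[0,-60,0],"roll":0,"gripper":90},{"dp":[0,-100,0],"roll":0,"gripper":90},{"dp":[0,-140,0],"roll":0,"gripper":90},{"dp":[40,-160,0],"roll":0,"gripper":90},{"dp":[-40,-160,0],"roll":0,"gripper":90},{"dp":[-80,-160,0],"roll":0,"gripper":90},{"dp":[-120,-160,0],"roll":0,"gripper":90},{"dp":[-150,-160,0],"roll":0,"gripper":90}]'
python3 - <<'E'
from h import *
o=[]
for n in ("top","side"):
    p=eyes.capture(n)
    for nm,z in (("thin_carton_centre",35),("thick_carton_centre",32),("holder_floor",5)):
        print(n,nm,[(np.round(d["centre"],1),round(d["confidence"],2),atz(p,d["centre"],z)[:2].round(1)) for d in models.spot_point(p,nm)])
    q=proj(p,[566,38,40]);u,v=int(q[0]),int(q[1]);o.append(cv2.resize(p["color"][v-35:v+35,u-40:u+40],None,fx=5,fy=5,interpolation=cv2.INTER_CUBIC))
cv2.imwrite("pics/c5.png",np.hstack(o)[:,:,::-1])
s=ctrl.sense();print(s["time_s"],s["eef_pos"],s["grip_width"],s["force"])
E
```

```text
time_s: 6.07
eef_pos: [566.7, 38.0, 44.8]
ee_rot: [0.57, -0.57, 0.419, -0.419]
force: [0.7, 0.1, 0.6]
grip_width: 0.647
time_s: 6.9
eef_pos: [527.5, 162.6, 205.8]
ee_rot: [0.569, -0.569, 0.419, -0.42]
force: [0.5, 0.4, 0.1]
grip_width: 0.651
top thin_carton_centre [(array([312.5, 173.7]), 0.68, array([563.6,  38. ])), (array([375.7, 192.1]), 0.66, array([ 513.8, -115.5]))]
top thick_carton_centre [(array([433.5, 208.6]), 0.93, array([ 469.9, -254.9]))]
top holder_floor [(array([314.6, 172.9]), 0.65, array([571. ,  33.5]))]
side thin_carton_centre [(array([338.9, 193.7]), 0.93, array([562.1,  34.8])), (array([306.5, 131.7]), 0.74, array([565.8, 296.2])), (array([348.9, 248.9]), 0.7, array([ 524.6, -123.5]))]
side thick_carton_centre [(array([348. , 309.7]), 0.89, array([ 473.9, -249.3]))]
side holder_floor [(array([339. , 200.3]), 0.81, array([565.8,  43.9]))]
7.3 [528.54931447 160.52601017 204.90065573] 0.6442717221072125 [ 0.46009972 -0.0563096  -1.3984376 ]
```

View pics/c5.png

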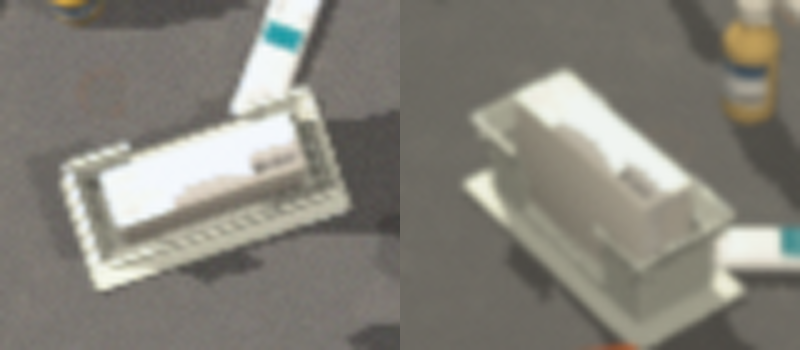

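Both views show the carton upright, level and in line inside the sleeve, with the gripper clear. Handing in.

```bash
python3 -c "
from rig import ctrl;print(ctrl.finish_job())"
```

```text
the job is handed in; nothing more can be done
None
```

I put the thinner white carton into the holder, let go of it and handed the job in at about 7.3 s. No verdict is reported.

**Grasp and placing:** I gripped it across its thickness; the fingers stopped at about 28 mm, which matches. I shifted the aim 4.4 mm after measuring the holder rim with the wrist camera. It went in without noticeable contact force. At release the tool was 5.8 mm higher than at the grasp, against the 5 mm height of the holder floor.

**Last checks:**
- **Carton:** the last top and side pictures show it upright and in line in the sleeve, with the gripper well clear. The networks put its centre at (564, 38) from the top and (562, 35) from the side.
- **Holder:** its estimated position differed more between cameras: (571, 34) from the top and (566, 44) from the side. That is about 9 to 10 mm from the carton centre in each view, within the 15 mm limit. The sleeve leaves only about 5–6 mm of play, so I took this as network error.
- **Thick carton:** it was never touched. Its estimates changed by about 4–7 mm from the first pictures, which I took as noise, since the limit is 30 mm.
- **Seating height:** I did not measure it separately after release. It rests on the release height and the pictures.

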